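# Snap the biscuit tubs shut

### The arm

A 6-joint arm with a two-finger parallel gripper is mounted at the origin on the work surface. World frame = base frame: x ahead of the robot, y to its left, z up, the work surface at z = 0. Lengths are in m, angles in rad, forces in N, time in s.
With the tool pointing down it reaches from about 0.275 to 0.825 m from the base axis. Payload 4.9 kg.
Tool frame: the origin (TCP) lies midway between the tips of the shut fingers; the grasp point (between the pads) lies 19 mm behind it (bot.grip_depth is the distance from the TCP to the grasp point, in m); z points along the fingers, y is the line along which they close (so a half turn about z gives the same grasp; the last joint's range is limited). The gripper opens to 85 mm and grips with 20 to 120 N. Pads are 22 mm wide; open, the fingers measure 114 mm over their backs; the gripper's body (76 mm by 85 mm) begins 54 mm behind the grasp point. The pads swing forward as they close: fully open they stand 13 mm farther back than shut.
Start: joints at [-1.309, 0.326, -0.193, 1.052, 0, 1.437], TCP at [0.212, -0.507, 0.231] pointing down, gripper open.
Joint ranges: [-2.65, 2.65], [-0.97, 1.79], [-1.3, 1.35], [-1.93, 2.1], [-1.47, 1.37], [-3.14, 3.14]. Speed limits (rad/s): [2.57, 2.57, 3.14, 3.14, 3.14, 3.14].

### API

Orientations are given as a unit quaternion [w, x, y, z].
In Python, from cell import bot gives the robot as it stands. Calls block until the motion is done:
- bot.move_pose(position, orientation): joint-space move of the TCP to a pose.
- bot.move_linear(position, speed=0.15, rotation=None, until_force=None): straight line of the TCP; rotation=None keeps the orientation; speed is the mean speed in m/s. With until_force (N) it stops when the force on the tool has changed by that much, and returns True; else False.
- bot.goto_joints(angles): joint-space move.
- bot.set_gripper(opening, grasp_force=None): opening from 0.0 (shut) to 1.0 (fully open); grasp_force is the grip in N (None keeps the last); returns when the fingers have stopped.
- bot.wait(seconds).
- bot.solve_ik(position, orientation): joint angles nearest the present ones, or None.
- bot.camera(name): name is "side" or "top" or "wrist"; returns the picture (384x512x3 uint8, red, green, blue); there is no depth.
- bot.calibration(name): a dict with "mtx" (3x3 intrinsics, pixels), "extrinsics" (4x4, takes a point from world to camera coordinates); the wrist camera has in their place "hand_eye" (4x4, takes a point from camera to tool coordinates, whose origin is the TCP and whose axes are the flange's). Camera axes: x right, y down, z forward; pixel columns grow to the right and rows downward; lengths in m; the calibration is good to about 2 mm. A picture is of the moment at which its call begins: read the wrist's pose just before it. calibration takes no time and is no camera call.
A pose or a line that the arm cannot do raises bot.PlanningError and nothing moves.
- bot.close_job(): hands the job in; it is judged then, once.
Trained networks look in the newest picture that a camera, given by its name, has taken for a name from the list of things; names that differ only in an ending like _2 or _b are one class to them, and where a whole thing is asked for, a point or a joint stands for the part that bears it (a point fixed in the world has none). Each returns a list of dicts, best first, with "confidence" (0 to 1); they miss things now and then, are a little off and sometimes report something else, mostly with a low value. They report only what shows in the picture. A call takes as long as a camera call.
- bot.search_frame(camera, thing): "bbox" ([left, top, width, height] in pixels, round what is visible of it).
Readings, each from a call of its own:
- bot.read_clock(): time.
- bot.read_joint_positions(): joint angles.
- bot.read_joint_vel(): joint speeds.
- bot.read_joint_efforts(): joint torques, N m.
- bot.read_position(): TCP position.
- bot.read_tool_rot(): TCP orientation.
- bot.read_ft_force(): force on the tool from outside, world axes, zero at the start.
- bot.read_moment(): the same for the moment, N m.
- bot.read_gripper_width(): opening from 0.0 (shut) to 1.0 (fully open).
- bot.read_finger_force(): force on a finger pad.
Only numpy, scipy, OpenCV 4.12 (cv2) and the standard library are available. Lean on these libraries where they do the work, as an engineer would, in place of code of your own. Each camera call takes 0.05 s, during which the arm holds its last target. There are 200 camera calls.

### The job

Both biscuit tubs have just been refilled: put the loose lid onto the open tub, setting it down rather than dropping it, and press both tubs' lids down until each is snapped fully home at both ends. Press firmly but with feeling, the lids crack if they are forced, and leave the pepper mill, the jar and the bowl where they stand.

Things in the scene. Friction and masses are not known exactly. Their poses are not given: they have to be found in the camera images.
- tub_a: Heavy rectangular tub of clear plastic with a white rim band, open at the start, filled with pale biscuits. It does not move. 220 mm long (its x), 140 mm wide (its y), 100 mm high, walls 5 mm, mouth 210 x 130 mm; on the outside of each short end a white pocket 7 mm thick just below the rim. Origin: centre of its underside, z up.
- tub_a_rim (a point): Centre of tub_a's mouth at the height of its rim (100 mm above its underside), axes as the tub's. Inside, a white sprung snap lip 80 mm long slopes in from each short end wall to a hooked edge 4 mm from the wall and 14 mm below the rim.
- tub_b: Heavy rectangular tub of clear plastic with a white rim band, filled with brown biscuits; lid_b is laid on it but not pressed home. It does not move. 220 mm long (its x), 140 mm wide (its y), 100 mm high, walls 5 mm, mouth 210 x 130 mm; on the outside of each short end a white pocket 7 mm thick just below the rim. Origin: centre of its underside, z up.
- tub_b_rim (a point): Centre of tub_b's mouth at the height of its rim (100 mm above its underside), axes as the tub's. Inside, a white sprung snap lip 80 mm long slopes in from each short end wall to a hooked edge 4 mm from the wall and 14 mm below the rim.
- lid_a: Loose lid for tub_a, lying flat on the counter, handle up. Bamboo, 220 x 140 mm, 0.24 to 0.39 kg; origin: centre of its underside (foot of the grey seal), x along its length, z up. Plate from 19 to 29 mm above the origin; below it the 208 x 128 mm seal with a rounded 6 mm bead enters the mouth. Either way round fits. Fully home the plate lies on the rim: origin 81 mm above the tub's.
- lid_a_handle (a point): Middle of the top of the lid's solid bar handle: 90 mm long (lid's x), 16 mm thick, 25 mm high above the plate, top 54 mm above the lid's origin.
- lid_a_end1 (a point): Point on the plate's top face, on its long middle line, 85 mm from the middle towards the lid's +x end: a good place to press that end. about 19 mm above the rim when proud, 10 mm when fully home. Pressed here, this end gives way past its snap lip at about 10 to 18 N, sinks 9 mm, then goes solid and stays down; let go sooner, it springs back up.
- lid_a_end2 (a point): Point on the plate's top face, on its long middle line, 85 mm from the middle towards the lid's -x end: a good place to press that end. about 19 mm above the rim when proud, 10 mm when fully home. Each end must pass its own lip (both at once: twice the force). Pressing with more than 50 N cracks the lid.
- lid_b: Lid of tub_b, laid on it but 9 mm proud, bead on the lips. Bamboo, 220 x 140 mm, 0.24 to 0.39 kg; origin: centre of its underside (foot of the grey seal), x along its length, z up. Plate from 19 to 29 mm above the origin; below it the 208 x 128 mm seal with a rounded 6 mm bead enters the mouth. Either way round fits. Fully home the plate lies on the rim: origin 81 mm above the tub's.
- lid_b_handle (a point): Middle of the top of the lid's solid bar handle: 90 mm long (lid's x), 16 mm thick, 25 mm high above the plate, top 54 mm above the lid's origin.
- lid_b_end1 (a point): Point on the plate's top face, on its long middle line, 85 mm from the middle towards the lid's +x end: a good place to press that end. about 19 mm above the rim when proud, 10 mm when fully home. Pressed here, this end gives way past its snap lip at about 10 to 18 N, sinks 9 mm, then goes solid and stays down; let go sooner, it springs back up.
- lid_b_end2 (a point): Point on the plate's top face, on its long middle line, 85 mm from the middle towards the lid's -x end: a good place to press that end. about 19 mm above the rim when proud, 10 mm when fully home. Each end must pass its own lip (both at once: twice the force). Pressing with more than 50 N cracks the lid.
- pepper_mill: Brass pepper mill, loose, 48 mm across, 125 mm tall, upright beyond the tubs; origin at the centre of its foot. Bystander.
- grain_jar: Amber glass jar with steel cap, loose, 80 mm across, 130 mm tall, beyond the tubs; origin at the centre of its foot. Bystander.
- bowl: Small white bowl, loose, 110 mm across, 50 mm high, beyond the tubs; origin at the centre of its foot. Bystander.

How it is judged:
At the end, for the whole second after the job is handed in: Each lid lies on its own tub, centred within 6 mm, with both end points no more than 12.5 mm above the rim (10 mm = fully home, so within 2.5 mm), at rest; nothing touches the robot (z of each of lid_a_end1, lid_a_end2 in the frame of tub_a_rim below 0.0125 m and z of each of lid_b_end1, lid_b_end2 in the frame of tub_b_rim below 0.0125 m and horizontal distance between lid_a and tub_a below 0.006 m and horizontal distance between lid_b and tub_b below 0.006 m and angle between each of lid_a, lid_b's own z axis and vertical below 0.05 rad and linear speed of each of lid_a, lid_b below 0.02 m/s).
It fails at once if a lid is forced: the fingers press on it with more than 50 N (squeezing its handle to carry it does not count) ((contact force between the fingers and lid_a above 50 N and (x of the grasp point in the frame of lid_a above 0.055 m or x of the grasp point in the frame of lid_a below -0.055 m or y of the grasp point in the frame of lid_a above 0.025 m or y of the grasp point in the frame of lid_a below -0.025 m or z of the grasp point in the frame of lid_a above 0.068 m)) or (contact force between the fingers and lid_b above 50 N and (x of the grasp point in the frame of lid_b above 0.055 m or x of the grasp point in the frame of lid_b below -0.055 m or y of the grasp point in the frame of lid_b above 0.025 m or y of the grasp point in the frame of lid_b below -0.025 m or z of the grasp point in the frame of lid_b above 0.068 m))).
It fails at once if a lid is dropped or thrown: it moves faster than 0.6 m/s with no finger on it ((linear speed of lid_a above 0.6 m/s and contact force between the fingers and lid_a below 0.1 N) or (linear speed of lid_b above 0.6 m/s and contact force between the fingers and lid_b below 0.1 N)).
It fails at once if the mill, the jar or the bowl is pushed more than 20 mm or tipped over (distance of any of pepper_mill, grain_jar, bowl from where it was at the start of the episode above 0.02 m or angle between any of pepper_mill, grain_jar, bowl's own z axis and vertical above 0.35 rad).
It also fails if it takes over 72 s, if anything falls off the work surface, if the arm or the gripper's body presses on something with over 40 N, if the wrist force passes 120 N, or if a joint passes its speed limit or range.

## Working session

There is one attempt and no reset: what is moved stays moved. The work goes in short steps, each a Python script; the robot and the scene stay as the last script left them, time stands still between calls to the robot, and variables do not carry over. Pictures are saved under pics/ and viewed, at most 10 in all, crops included, and the job is handed in when it is done.

```bash
mkdir -p pics; python3 - <<'E'
from cell import bot
import cv2
for n in ("top","side"):
    im=bot.camera(n); cv2.imwrite(f"pics/{n}0.png",im[:,:,::-1])
    c=bot.calibration(n); print(n,c["mtx"].tolist(),c["extrinsics"].round(4).tolist())
    for t in ("tub_a","lid_a","lid_a_handle","pepper_mill","grain_jar","bowl"):
        print(t,[(d["bbox"],round(d["confidence"],2)) for d in bot.search_frame(n,t)][:4])
c=bot.calibration("wrist");print(c)
print(bot.read_clock(),bot.read_tool_rot(),bot.read_ft_force())
E
```

```text
top [[407.4135610497702, 0.0, 262.31521485997257], [0.0, 407.4135610497702, 188.6190516755674], [0.0, 0.0, 1.0]] [[0.0293, -0.9994, -0.0204, -0.0079], [-0.9814, -0.0249, -0.1903, 0.5986], [0.1896, 0.0256, -0.9815, 0.9662], [0.0, 0.0, 0.0, 1.0]]
tub_a [([133.8, 156.7, 60.4, 98.8], 0.83), ([346.7, 171.4, 65.1, 98.5], 0.78)]
lid_a [([228.2, 180.0, 65.0, 86.8], 0.67), ([114.3, 156.0, 70.8, 99.6], 0.64)]
lid_a_handle [([225.9, 176.2, 65.8, 89.8], 0.62), ([113.8, 155.8, 71.2, 99.5], 0.57)]
pepper_mill [([261.3, 113.2, 18.6, 30.4], 0.82)]
grain_jar [([200.6, 98.2, 33.2, 43.8], 0.58)]
bowl [([321.6, 110.5, 34.7, 38.4], 0.64), ([226.8, 176.5, 64.5, 89.3], 0.39)]
side [[404.7539723693264, 0.0, 252.81972288197937], [0.0, 404.7539723693264, 192.22239016543472], [0.0, 0.0, 1.0]] [[-0.862, -0.5069, -0.0006, 0.5], [-0.3829, 0.6519, -0.6546, 0.3126], [0.3322, -0.564, -0.756, 0.8182], [0.0, 0.0, 0.0, 1.0]]
tub_a [([271.5, 112.4, 102.2, 87.3], 0.82), ([123.7, 293.8, 139.3, 88.7], 0.67)]
lid_a [([217.5, 195.9, 106.7, 87.2], 0.86), ([124.5, 256.6, 133.8, 105.7], 0.63)]
lid_a_handle [([217.7, 197.0, 107.
[... 151 characters left out ...]
[131.0, 191.4, 43.1, 59.5], 0.8)]
bowl [([207.2, 133.2, 40.1, 28.7], 0.88)]
{'mtx': array([[310.36044844,   0.        , 260.41136306],
       [  0.        , 310.36044844, 195.51472264],
       [  0.        ,   0.        ,   1.        ]]), 'hand_eye': array([[-6.68962332e-04, -9.44761587e-01, -3.27757679e-01,
         8.49000106e-02],
       [ 9.99999768e-01, -6.73200526e-04, -1.00526035e-04,
        -2.53980294e-04],
       [-1.25673506e-04, -3.27757671e-01,  9.44761818e-01,
        -1.41711594e-01],
       [ 0.00000000e+00,  0.00000000e+00,  0.00000000e+00,
         1.00000000e+00]])}
0.7 [ 3.49409922e-05  9.80480753e-01  1.96615087e-01 -1.77150371e-05] [-0.24185953 -0.63150229 -0.07980307]
```

```bash
python3 - <<'E'
import cv2
im=cv2.imread("pics/top0.png")[140:280,100:430]
cv2.imwrite("pics/top0c.png",cv2.resize(im,None,fx=2.4,fy=2.4,interpolation=cv2.INTER_CUBIC))
E
```

```text
(no output)
```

View pics/top0c.png

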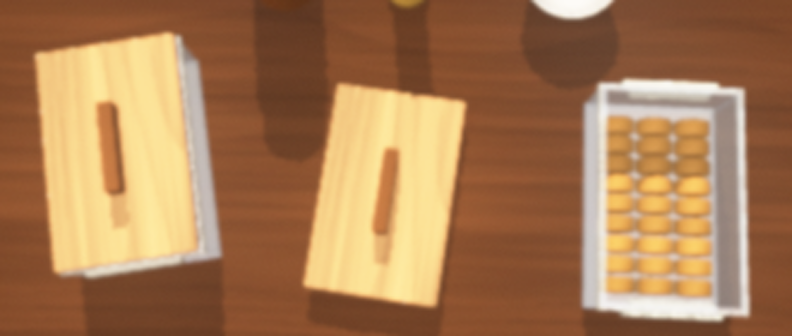

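View pics/side0.png

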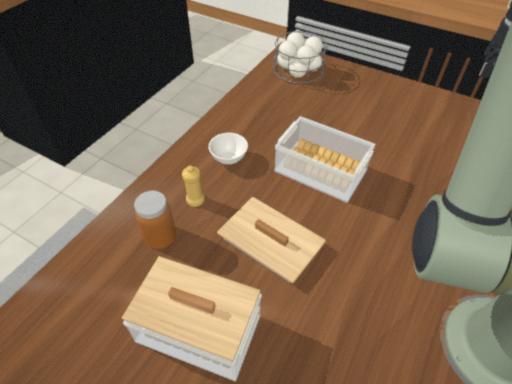

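The top crop shows lid_b on its tub at left (handle about crop (110,148)), the loose lid_a in the middle (about (385,192)) and the open tub_a at right (about (670,200)). In the side view the bowl, mill and jar all stand beyond the tubs, clear of them. Next I'll take rough estimates, then wrist views.

```bash
cat > h.py <<'E'
from cell import bot
import numpy as np, cv2
from scipy.spatial.transform import Rotation as R
def Rq(q): return R.from_quat(np.roll(q,-1))
def down(yaw):  # tool z down, tool x at angle yaw in the world
    return np.roll((R.from_euler('z',yaw)*R.from_euler('x',np.pi)).as_quat(),1)
def cam(n):
    c=bot.calibration(n)
    if n!="wrist": return c["mtx"],c["extrinsics"],bot.camera(n)
    T=np.eye(4);T[:3,:3]=Rq(bot.read_tool_rot()).as_matrix();T[:3,3]=bot.read_position()
    return c["mtx"],np.linalg.inv(T@c["hand_eye"]),bot.camera(n)
def unproj(K,E,px,z):
    H=K@np.c_[E[:3,0],E[:3,1],E[:3,2]*z+E[:3,3]]
    p=np.c_[np.atleast_2d(px),np.ones(len(np.atleast_2d(px)))]@np.linalg.inv(H).T
    return p[:,:2]/p[:,2:]
def ortho(K,E,im,z,c,s=2000,half=.16):   # top-down map of plane z about c, s px/m; u=+x,v=+y
    H=K@np.c_[E[:3,0],E[:3,1],E[:3,2]*z+E[:3,3]]
    A=np.array([[1/s,0,c[0]-half],[0,1/s,c[1]-half],[0,0,1]])
    n=int(2*half*s)
    return cv2.warpPerspective(im,np.linalg.inv(H@A),(n,n))
E
python3 - <<'E'
from h import *
K,E=[bot.calibration("top")[k] for k in("mtx","extrinsics")]
for n,z,p in(("lid_a",.029,[(338,84),(467,101),(437,306),(304,287)]),("lid_b",.119,[(36,54),(174,33),(197,250),(55,274)]),("tub_a",.1,[(598,83),(746,88),(750,317),(597,310)])):
    w=unproj(K,E,np.array(p)/2.4+(100,140),z)
    d=w[0]+w[1]-w[2]-w[3]
    print(n,w.mean(0).round(4),"yaw",np.arctan2(d[1],d[0]).round(3),w.round(3).tolist())
E
```

```text
lid_a [0.5221 0.0099] yaw -0.125 [[0.639, 0.066], [0.623, -0.074], [0.406, -0.046], [0.421, 0.093]]
lid_b [0.5462 0.2751] yaw 0.177 [[0.642, 0.363], [0.667, 0.226], [0.451, 0.188], [0.425, 0.323]]
tub_a [ 0.5172 -0.2726] yaw -0.019 [[0.63, -0.201], [0.629, -0.348], [0.404, -0.343], [0.406, -0.198]]
```

```bash
python3 - <<'E'
from h import *
tiles=[]
for n,z,c,yaw in(("tub_a",.1,(.517,-.273),-.02),("lid_a",.029,(.522,.010),-.125),("lid_b",.119,(.546,.275),.177)):
    bot.move_pose([c[0]+.01,c[1],z+.21],down(yaw)); bot.wait(.2)
    K,E,im=cam("wrist"); cv2.imwrite(f"pics/w_{n}.png",im[:,:,::-1])
    o=ortho(K,E,im,z,c); np.save(f"o_{n}.npy",o); tiles.append(cv2.resize(o,(266,266))[:,:,::-1])
    print(n,bot.read_joint_positions().round(2),bot.read_clock())
    if n!="tub_a":
        hsv=cv2.cvtColor(o,cv2.COLOR_RGB2HSV); m=((hsv[:,:,2]>170)&(hsv[:,:,1]>50)).astype(np.uint8)
        m=cv2.morphologyEx(m,cv2.MORPH_OPEN,np.ones((9,9)))
        ct=max(cv2.findContours(m,0,2)[0],key=cv2.contourArea); r=cv2.minAreaRect(cv2.convexHull(ct))
        print(np.array(r[0])/2000-.16+c,np.array(r[1])/2000,r[2])
cv2.imwrite("pics/tiles.png",np.hstack(tiles))
E
```

```text
tub_a [-0.6   0.37  0.08  1.27 -0.    2.56] 2.4333
lid_a [-0.12  0.29 -0.23  1.06  0.   -3.14] 7.3667
[0.5243255  0.01259995] [0.13922766 0.21923743] 82.73455810546875
lid_b [ 0.34  0.43  0.2   1.35 -0.   -2.98] 8.7
[0.5492637  0.27744344] [0.21945844 0.13904341] 10.23480224609375
```

View pics/tiles.png

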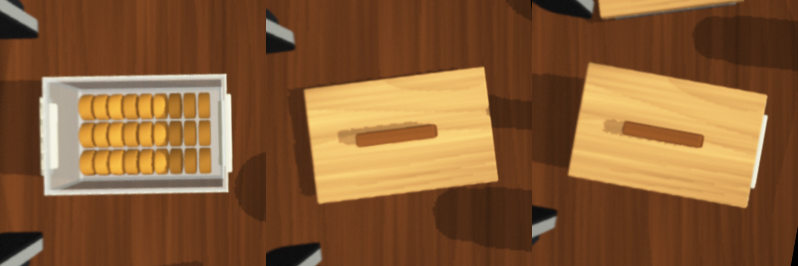

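The tiles show clear outlines: tub_a's rim spans tile (43,75)–(227,193), and both lid outlines measure 219x139 mm, which is very close to the true size. The top and wrist results differ by 2–3 mm, so I'll take half-turned views to cancel the hand-eye bias.

```bash
python3 - <<'E'
from h import *
for n,z,c,yaw in(("lid_b",.119,(.546,.275),.177),("lid_a",.029,(.522,.010),-.125),("tub_a",.1,(.517,-.273),-.02)):
    bot.move_pose([c[0]-.01,c[1],z+.21],down(yaw+(np.pi if yaw<0 else -np.pi))); bot.wait(.2)
    K,E,im=cam("wrist"); o=ortho(K,E,im,z,c); np.save(f"o2_{n}.npy",o)
    print(n,bot.read_joint_positions().round(2),bot.read_clock())
    if n!="tub_a":
        hsv=cv2.cvtColor(o,cv2.COLOR_RGB2HSV); m=((hsv[:,:,2]>170)&(hsv[:,:,1]>50)).astype(np.uint8)
        m=cv2.morphologyEx(m,cv2.MORPH_OPEN,np.ones((9,9)))
        ct=max(cv2.findContours(m,0,2)[0],key=cv2.contourArea); r=cv2.minAreaRect(cv2.convexHull(ct))
        print(np.array(r[0])/2000-.16+c,np.array(r[1])/2000,r[2])
a=np.load("o_tub_a.npy");b=np.load("o2_tub_a.npy")
t=np.hstack([a[150:490,60:580],b[150:490,60:580]]) if 0 else np.vstack([a[150:490,60:580],b[150:490,60:580]])
t=cv2.resize(t,(459*1,600)); cv2.imwrite("pics/tub2.png",t[:,:,::-1])
# profiles: saturation across the rim
for o in(a,b):
    s=cv2.cvtColor(o,cv2.COLOR_RGB2HSV)
    m=((s[:,:,1]<60)&(s[:,:,2]>150)).astype(np.uint8); m=cv2.morphologyEx(m,cv2.MORPH_OPEN,np.ones((3,3)))
    ct=max(cv2.findContours(m,0,2)[0],key=cv2.contourArea); r=cv2.minAreaRect(ct)
    print(np.array(r[0])/2000-.16+(.517,-.273),np.array(r[1])/2000,r[2])
E
```

```text
lid_b [0.35 0.39 0.15 1.33 0.   0.17] 11.6083
[0.54739583 0.27698628] [0.22021634 0.13924539] 10.253212928771973
lid_a [-0.12  0.25 -0.28  1.04  0.    0.  ] 12.9417
[0.52329109 0.01245911] [0.13938443 0.21905232] 82.81573486328125
tub_a [-0.62  0.34  0.03  1.26  0.   -0.6 ] 14.3167
[ 0.52048041 -0.2711748 ] [0.14190822 0.22997784] 88.9708480834961
[ 0.51755371 -0.27127255] [0.14195493 0.23003481] 89.00796508789062
```

View pics/tub2.png

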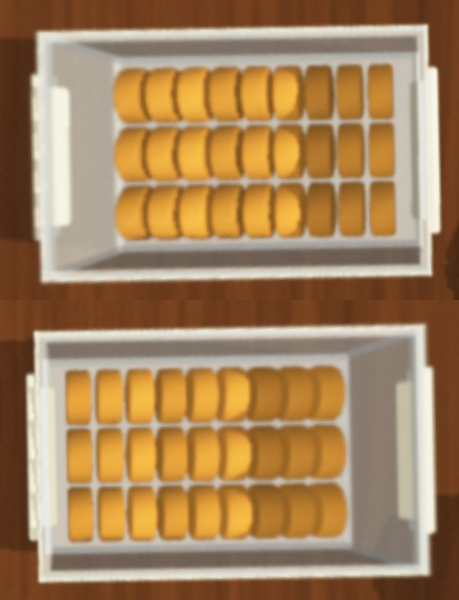

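Both tub_a views show a sharp rim, but the end pockets (left about x=33, right about x=437) bias the bounding rectangle. I'll measure the rim ends on rows outside the pockets.

```bash
python3 - <<'E'
from h import *
for f in("o_tub_a.npy","o2_tub_a.npy"):
    o=np.load(f); yaw=-1.01; M=cv2.getRotationMatrix2D((320,320),yaw,1) # v=+y image: positive yaw = clockwise
    o=cv2.warpAffine(o,M,(640,640)); s=cv2.cvtColor(o,cv2.COLOR_RGB2HSV)
    m=((s[:,:,1]<60)&(s[:,:,2]>150))
    xs=lambda r:np.flatnonzero(np.convolve(m[r],np.ones(5),"valid")==5)
    ro=np.array([(xs(r)[0],xs(r)[-1]+4) for r in list(range(193,213))+list(range(430,450))]); 
    ys=lambda c:np.flatnonzero(np.convolve(m[:,c],np.ones(5),"valid")==5)
    co=np.array([(ys(c)[0],ys(c)[-1]+4) for c in range(150,500,10)])
    x=np.median(ro[:20],0),np.median(ro[20:],0); y=np.median(co[:10],0),np.median(co[-10:],0)
    print(x,y)
    u=np.array([np.mean(x),np.mean(y)]); Mi=cv2.invertAffineTransform(M)
    print((Mi@[*u,1])/2000-.16+(.517,-.273), np.ptp(np.mean(x,0))/2000,np.ptp(np.mean(y,0))/2000)
E
```

```text
(array([104., 546.]), array([104., 545.])) (array([183., 465.]), array([183., 465.]))
[ 0.51940988 -0.27104217] 0.22075 0.141
(array([102., 543.]), array([102., 543.])) (array([183., 465.]), array([182., 465.]))
[ 0.51828286 -0.27114732] 0.2205 0.14125
```

```bash
python3 - <<'E'
from h import *
L=np.array([.5238,.0125]); T=np.array([.5188,-.2711]); ya,yt=np.pi-.1265,np.pi-.018
bot.move_pose([*L,.10],down(ya)); bot.move_linear([*L,.0335],speed=.08)
bot.set_gripper(0.0,70); print("w",bot.read_gripper_width()*85,bot.read_finger_force(),bot.read_clock())
f0=bot.read_ft_force(); bot.move_linear([*L,.09],speed=.06); print("df",bot.read_ft_force()-f0)
bot.move_linear([*L,.20]); print("w",bot.read_gripper_width()*85)
K,E,im=cam("wrist"); cv2.imwrite("pics/held.png",im[:,:,::-1])
bot.move_pose([*T,.20],down(yt)); bot.move_linear([*T,.142],speed=.08); bot.wait(.2)
print(bot.read_position(),bot.read_clock(),bot.read_joint_positions().round(2))
E
```

```text
w 14.678911768300521 68.90956163406372 17.275
df [-0.5080732   1.03651243 -6.04025527]
w 14.057766076833653
[ 0.51916226 -0.27137796  0.14262847] 21.4667 [-0.61  0.46 -0.23  0.88  0.   -0.59]
```

View pics/held.png

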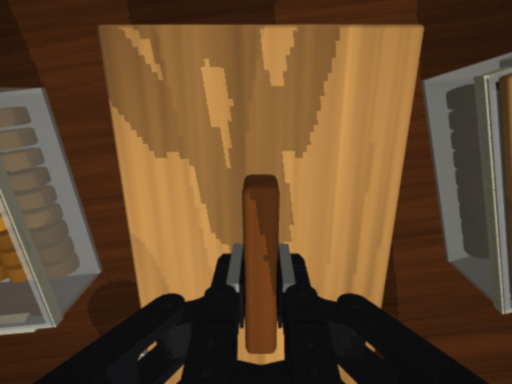

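The lid is held level by its handle (image (262,265)) with both pads on it, centred and straight. Now I'll lower it onto tub_a.

```bash
python3 - <<'E'
from h import *
T=np.array([.5188,-.2711])
hit=bot.move_linear([*T,.119],speed=.02,until_force=5)
print(hit,bot.read_position(),bot.read_ft_force(),bot.read_clock())
E
```

```text
True [ 0.51915388 -0.27118257  0.12322006] [ 0.60530244 -1.32321065  3.08210828] 22.3417
```

Contact came at the expected proud height of 0.123. I'll release the handle and check the fit.

```bash
python3 - <<'E'
from h import *
c=np.array([.5188,-.2711])
bot.set_gripper(.6); bot.move_linear([*c,.2],speed=.12)
bot.move_pose([c[0]-.01,c[1],.119+.21],down(np.pi-.018)); bot.wait(.2)
K,E,im=cam("wrist"); cv2.imwrite("pics/placed.png",im[:,:,::-1])
o=ortho(K,E,im,.119,c); hsv=cv2.cvtColor(o,cv2.COLOR_RGB2HSV); m=((hsv[:,:,2]>170)&(hsv[:,:,1]>50)).astype(np.uint8)
m=cv2.morphologyEx(m,cv2.MORPH_OPEN,np.ones((9,9)))
ct=max(cv2.findContours(m,0,2)[0],key=cv2.contourArea); r=cv2.minAreaRect(cv2.convexHull(ct))
print(np.array(r[0])/2000-.16+c,np.array(r[1])/2000,r[2],bot.read_clock())
E
```

```text
[ 0.5181266  -0.27077152] [0.13910219 0.219936  ] 88.85424041748047 24.4167
```

View pics/placed.png

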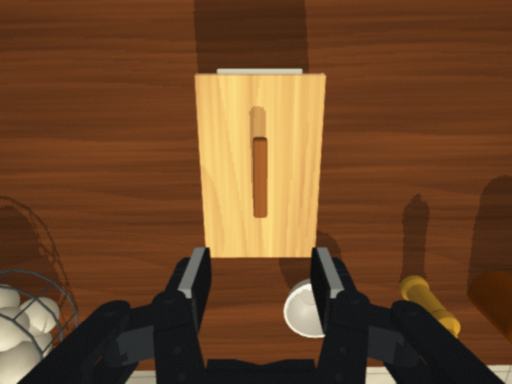

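The lid sits squarely on tub_a (plate corners (195,73)–(325,73) and (205,257)–(317,257)), with its centre within 1 mm of the tub's. Next I'll press the ends of lid_a.

```bash
cat >> h.py <<'E'
def press(c,yaw,s,lim=26,tool=None,zend=.1065):
    p=np.array(c)+s*.085*np.array([np.cos(yaw),np.sin(yaw)])
    bot.move_pose([*p,.16],down(tool)); bot.move_linear([*p,.125],speed=.08); bot.wait(.15)
    f0=bot.read_ft_force()
    hit=bot.move_linear([*p,zend],speed=.012,until_force=lim)
    print("end",s,hit,"z",bot.read_position()[2].round(4),"F",(bot.read_ft_force()-f0).round(1),bot.read_clock())
    bot.move_linear([*p,.15],speed=.08)
E
python3 - <<'E'
from h import *
bot.set_gripper(0.0,20)
press([.5188,-.2711],-.018,-1,tool=np.pi-.018)
press([.5188,-.2711],-.018,1,tool=np.pi-.018)
E
```

```text
end -1 True z 0.1113 F [-1.   0.6  6.3] 27.6333
end 1 False z 0.11 F [-6.9  2.2 21.8] 31.425
```

```bash
python3 - <<'E'
from h import *
for s in(-1,1): press([.5188,-.2711],-.018,s,lim=32,tool=np.pi-.018,zend=.105)
E
```

```text
end -1 True z 0.1101 F [-0.7  0.   5.9] 34.875
end 1 False z 0.11 F [-10.7   5.7  27.4] 38.8083
```

```bash
python3 - <<'E'
from h import *
c=[.5483,.2772]; y=.1788
bot.move_pose([c[0]-.05,c[1]-.05,.2],down(y-np.pi))
for s in(-1,1): press(c,y,s,lim=32,tool=y-np.pi,zend=.105)
c=np.array([.519,-.271]); 
# touch probes: resting heights of all ends
for c,y,t in(([.5483,.2772],.1788,.1788-np.pi),([.5188,-.2711],-.018,np.pi-.018)):
  for s in(1,-1):
    p=np.array(c)+s*.085*np.array([np.cos(y),np.sin(y)])
    bot.move_pose([*p,.13],down(t)); bot.wait(.1)
    h=bot.move_linear([*p,.107],speed=.02,until_force=4); print("probe",s,h,bot.read_position()[2].round(4),bot.read_clock())
    bot.move_linear([*p,.135],speed=.1)
E
```

```text
end -1 True z 0.1113 F [ 0.8 -0.5  6.2] 43.7083
end 1 False z 0.11 F [-10.2  -2.9  26. ] 47.625
probe 1 True 0.1101 49.6083
probe -1 True 0.1101 51.75
probe 1 True 0.1101 55.1667
probe -1 True 0.1101 57.3167
```

All four ends touch at 0.110, which is fully home. I'll retreat and hand in.

```bash
python3 - <<'E'
from h import *
bot.move_linear([.43,-.27,.25],speed=.15); bot.wait(.3); print(bot.read_clock()); print(bot.close_job())
E
```

```text
58.9417
the job is handed in; nothing more can be done
None
```

The loose lid is set down on tub_a, both tubs' lids are pressed home at both ends (all four end points touched at about 10 mm above the rim), and the job was handed in at 59 s; no verdict came back.

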